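# Release the soap box from behind and serve the soaps under cover

## Robot

A 7-joint arm with a two-finger parallel gripper is mounted at the origin on the work surface. World frame = base frame: x ahead of the robot, y to its left, z up, the work surface at z = 0. Lengths are in m, angles in degrees, forces in N, time in s.
With the tool pointing down it reaches from about 0.4 to 0.75 m from the base axis. Payload 19.5 kg.
Tool frame: the origin (TCP) lies at the very end of the fingers, on their centre line; the grasp point (between the pads) lies 19 mm behind it; z points along the fingers, y is the line along which they close (so a half turn about z gives the same grasp; the last joint's range is limited). The gripper opens to 85 mm and grips with 20 to 120 N. Pads are 22 mm wide; open, the fingers measure 114 mm over their backs; the gripper's body (76 mm by 85 mm) begins 54 mm behind the grasp point. The pads swing forward as they close: fully open they stand 13 mm farther back than shut.
Start: joints at [-78.535, 40.479, -1.581, 85.061, 1.261, 54.483, -4.326], TCP at [0.138, 0.558, 0.231] pointing down, gripper open.
Joint ranges: [-155.06, 155.06], [-18.47, 123.98], [-90, 86.84], [0, 140.48], [-83.41, 263.41], [0, 116], [-161.91, 161.91]. Speed limits (degrees/s): [108.29, 108.29, 147.25, 147.25, 172.46, 172.46, 172.46].

## Interface

Orientations are given as a 3x3 rotation matrix whose columns are the frame's x, y, z axes.
In Python, from rig import * gives the robot as it stands. Calls block until the motion is done:
- movep(position, orientation): joint-space move of the TCP to a pose.
- movel(position, rot=None, speed=0.15, guard=None): straight line of the TCP; rot=None keeps the orientation; speed is the mean speed in m/s. With guard (N) it stops when the force on the tool has changed by that much, and returns True; else False.
- set_joints(angles): joint-space move.
- ungrasp() and clamp(strength=None): open the fingers fully, or close them until they stop; strength is the grip in N (None keeps the last).
- dwell(seconds).
- ik(position, orientation): joint angles nearest the present ones, or None.
- sense(): the state.
- grab_frame(name): name is "scene" or "side" or "wrist"; returns (picture, depth): 400x640x3 uint8, blue, green, red; 400x640 float32, m along the optical axis (not along the pixel's ray), 0 where there is no reading.
- camera_params(name): a dict with "fov_y" (degrees; the focal length in pixels is half the picture's height over the tangent of half this angle, whatever the lens; pixels are square), "cx", "cy" (the principal point, pixels), "rvec" (rotation vector, rad) and "tvec" (3), from world to camera coordinates, as OpenCV has them; the wrist camera has in their place "T_tool_cam" (4x4, takes a point from camera to tool coordinates, whose origin is the TCP and whose axes are the flange's). Camera axes: x right, y down, z forward; pixel columns grow to the right and rows downward; lengths in m; the calibration is good to about 2 mm. The wrist camera is an equidistant fisheye: a pixel r from the principal point sees the ray r / f radians off the axis. A picture is of the moment at which its call begins: read the wrist's pose just before it. camera_params takes no time and is no camera call.
A pose or a line that the arm cannot do raises Unreachable and nothing moves.
- close_job(): hands the job in; it is judged then, once.
Trained networks look in the newest picture that a camera, given by its name, has taken for a name from the list of things; names that differ only in an ending like _2 or _b are one class to them, and where a whole thing is asked for, a point or a joint stands for the part that bears it (a point fixed in the world has none). Each returns a list of dicts, best first, with "conf" (0 to 1); they miss things now and then, are a little off and sometimes report something else, mostly with a low value. They report only what shows in the picture. A call takes as long as a camera call. They do not tell look-alikes from the thing itself.
- regions_of(camera, name): "pixels" (400x640 bool, what is visible of it) and "location" ([column, row] in pixels, amid what is visible of it).
The state is a dict: "t": time; "qpos": joint angles; "dq": joint speeds; "joint_efforts": joint torques, N m; "position": TCP position; "tcp_rot": TCP orientation; "force": force on the tool from outside, world axes, zero at the start; "wrist_torque": the same for the moment, N m; "finger_gap": opening from 0.0 (shut) to 1.0 (fully open); "finger_force": force on a finger pad.
Only numpy, scipy, OpenCV 4.12 (cv2) and the standard library are available. Lean on these libraries where they do the work, as an engineer would, in place of code of your own. Each camera call takes 0.05 s, during which the arm holds its last target. There are 200 camera calls.

## Task

Push the spring catch of the grey soap box with the dowel, down through the small hole at the back of the box, so that the lid springs open, then move every bar of soap from the box into the wooden tray. Lower the cover over the tray's two pins until it rests flush, shut the box's lid until it latches, and stand the dowel back in its stand. Leave the other things on the table where they are.

Things in the scene. Friction and masses are not known exactly. Their poses are not given: they have to be found in the camera images.
- soap_box: Grey metal box fixed to the table, 114 x 296 mm, walls 50 high and 6 thick, floor 6 thick. Origin: centre of underside; y along its length, x from its back (robot side) to its front. Lid hinged along the +x edge. Mid-back (-x) a steel catch housing, 56 wide, reaches 131 behind the origin, roof 66 above the table. Soaps lie inside side by side along y, 64 apart, long sides along x.
- lid (a joint): Lid angle, rad: 0 shut, 1.75 fully open (past upright); latched 0 to 0.03. Hinge along the box's y at x = +57, z = 53 mm. Panel 6 thick, 114 from the hinge, plus a 12 mm tongue in mid-edge that the catch hooks. A spring lifts it within 2 s once let go and holds it open. To shut: swing it over from its far side, press down (4 to 12 N) mid-length, 60 to 90 mm from the hinge, till it snaps.
- lid_edge (a point): Middle of the lid's back edge, on its outer face, 114 mm from the hinge.
- catch (a joint): Angle of the sprung rocker catch, rad: 0 at rest (hooked), 0.30 fully pressed; the lid is let go at about 0.15. The force to press its tail rises from 2.5 to 4.5 N.
- release_hole (a point): Centre of the round 22 mm release hole, at the top face of the catch housing's 6 mm thick roof (108 mm behind the box origin, 66 mm above the table). The catch's tail lies straight below, its top 33 mm under the roof's top face; pressing it straight down 7 mm lets the lid go, it stops after 12 mm. Too small for fingers.
- dowel: Wooden dowel, round, 14 mm in diameter, 150 mm long. Origin: centre of its lower end, z along it. Stands upright in its stand at the start.
- dowel_stand: Dark wooden stand fixed to the table, 56 x 56 mm, 44 mm high, with a 20 mm hole down the middle whose floor is 6 mm above the table. Origin: centre of its underside.
- tray: Wooden soap tray fixed to the table, 166 (x) x 208 (y) mm, rim 40 mm high, floor 6 mm thick, open cavity 150 (x) x 144 (y) mm. On the two ends of the rim, at y = +88 and -88 mm, stands a steel locating pin 10 mm in diameter, 21 mm high above the rim, with a pointed top. Origin: centre of its underside.
- cover: Loose wooden cover of the tray, 166 (x) x 208 (y) x 8 mm, 0.35 kg, with 17 mm holes through it at y = +88 and -88 mm, and on top in its middle a grip bar 70 mm long (along x), 18 mm wide and 30 mm high (its top 38 mm above the cover's underside). Origin: centre of its underside. Fits either way round. Lies on the table at the start.
- soap0: Cream bar of soap, 64 (x) x 32 (y) x 28 mm high, 0.05 kg; origin: centre of its underside. Two to four of the four bars soap0 to soap3 are there; absent ones read None.
- soap1: Cream bar of soap, 64 (x) x 32 (y) x 28 mm high, 0.05 kg; origin: centre of its underside. Two to four of the four bars soap0 to soap3 are there; absent ones read None.
- soap2: Cream bar of soap, 64 (x) x 32 (y) x 28 mm high, 0.05 kg; origin: centre of its underside. Two to four of the four bars soap0 to soap3 are there; absent ones read None.
- soap3: Cream bar of soap, 64 (x) x 32 (y) x 28 mm high, 0.05 kg; origin: centre of its underside. Two to four of the four bars soap0 to soap3 are there; absent ones read None.
- saucer: White ceramic saucer, 110 mm across, on the turntable; origin under its centre. Leave alone.
- pump_bottle: Empty orange bottle with a push dispenser, 52 mm across, 152 mm high, on the turntable; origin under its centre. Leave alone.
- compact: Round steel compact mirror, 72 mm across, 12 mm thick, lying on the table; origin under its centre. Leave alone.
- hairbrush: Wooden hairbrush 190 mm long (along x), 28 mm high, lying beyond the middle of the table; origin under its middle. Leave alone.
- mug: Blue ceramic mug, 76 mm across, 85 mm high; origin under its centre. Leave alone.
- water_bottle: Green glass bottle, 64 mm across, 190 mm high; origin under its centre. Leave alone.
Things that resemble listed ones, but are neither listed nor needed, are in the scene too. Of the things shaped like the dowel_stand, the wooden one is meant.

How it is judged:
By the outcome, as a careful person would: the job done as asked, in the order asked, and still so for the second after the job is handed in, with the robot touching nothing.
Of soap0, soap1, soap2, soap3 only 2 to 4 are there at a start; the rules pass over those that are not, and their reading is None.
At some moment in a run one of cover may be knocked a few centimetres aside while the robot is not near it.
It also fails if it takes over 210 s, if anything falls off the work surface, if the arm or the gripper's body presses on something with over 40 N, if the wrist force passes 120 N, or if a joint passes its speed limit or range.

## Working session

There is one attempt and no reset: what is moved stays moved. The work goes in short steps, each a Python script; the robot and the scene stay as the last script left them, time stands still between calls to the robot, and variables do not carry over. Pictures are saved under pics/ and viewed, at most 14 in all, crops included, and the job is handed in when it is done.

```bash
ls; mkdir -p pics; cat > h.py <<'E'
from rig import *
import numpy as np, cv2
def K(name):
    p=camera_params(name); f=200/np.tan(np.radians(p["fov_y"])/2); return p,f
def cloud(name, depth, s=None):
    """400x640x3 world points"""
    p,f=K(name); v,u=np.mgrid[0:400,0:640].astype(float)
    x=u-p["cx"]; y=v-p["cy"]
    if name!="wrist":
        P=np.dstack([x/f*depth,y/f*depth,depth]); R=cv2.Rodrigues(np.array(p["rvec"],float))[0]
        return (P-np.array(p["tvec"]).ravel())@R
    r=np.hypot(x,y)+1e-9; t=r/f; k=np.tan(t)/r
    P=np.dstack([x*k*depth,y*k*depth,depth]); T=np.array(p["T_tool_cam"])
    P=P@T[:3,:3].T+T[:3,3]
    return P@np.array(s["tcp_rot"]).T+np.array(s["position"])
def shot(name,fn=None):
    s=sense(); im,d=grab_frame(name); d=np.where(d>0,d,np.nan)
    if fn: cv2.imwrite("pics/"+fn,im)
    return im,d,cloud(name,d,s)
E
python3 - <<'E'
from h import *
for c in ["scene","side"]:
    im,d,W=shot(c,c+"0.png"); print(c,camera_params(c))
    np.save(c+"0.npy",W)
    for n in ["soap_box","lid","dowel","dowel_stand","tray","cover","release_hole","saucer","pump_bottle","compact","hairbrush","mug","water_bottle"]:
        try:
            for r in regions_of(c,n)[:3]:
                m=r["pixels"]; P=W[m]; P=P[~np.isnan(P[:,0])]
                print(n,round(r["conf"],2),np.round(r["location"]),m.sum(),np.round(np.median(P,0),3),np.round(np.percentile(P,2,axis=0),3),np.round(np.percentile(P,98,axis=0),3))
        except Exception as e: print(n,e)
print(camera_params("wrist"),sense())
E
```

```text
pics
scene {'fov_y': 49.07713986294819, 'cx': 318.2166823455658, 'cy': 199.57892953114307, 'rvec': array([ 2.46321338,  0.82468561, -0.23887469]), 'tvec': array([-0.39701073, -0.23102983,  1.84369377])}
soap_box 0.84 [353. 159.] 2466 [0.509 0.202 0.056] [ 0.395  0.085 -0.   ] [0.598 0.37  0.067]
soap_box 0.15 [192. 304.] 781 [ 0.392 -0.568  0.029] [ 0.347 -0.615  0.019] [ 0.447 -0.517  0.04 ]
lid 0.65 [356. 158.] 1690 [0.51  0.226 0.056] [0.429 0.095 0.049] [0.587 0.372 0.063]
lid 0.59 [356. 163.] 2453 [0.51  0.202 0.056] [0.396 0.084 0.001] [0.6   0.373 0.067]
dowel 0.51 [285. 200.] 56 [ 0.429 -0.105  0.097] [ 0.423 -0.108  0.044] [ 0.432 -0.098  0.156]
dowel_stand 0.8 [304. 284.] 367 [ 0.659 -0.287  0.041] [ 0.626 -0.316 -0.   ] [ 0.689 -0.254  0.049]
dowel_stand 0.67 [284. 210.] 269 [ 0.434 -0.111  0.04 ] [ 0.397 -0.134  0.007] [ 0.457 -0.069  0.049]
dowel_stand 0.62 [250. 208.] 329 [ 0.306 -0.176  0.039] [ 0.27  -0.201 -0.003] [ 0.331 -0.139  0.049]
tray 0.72 [322. 227.] 2740 [ 0.567 -0.077  0.011] [ 0.479 -0.189 -0.003] [0.657 0.028 0.045]
cover 0.57 [259. 270.] 2737 [ 0.487 -0.
[... 3705 characters left out ...]
0.03083817, -0.05684474,  0.00699809, -0.01786477,  0.03759671,
       -0.01724203,  0.066759  ]), 'joint_efforts': array([ 4.49676111e-05, -8.83013606e+01,  1.23420384e+00, -2.36374050e+01,
        1.70158432e-02,  2.08914200e-03, -2.54581022e-05]), 'position': array([0.13765579, 0.5582524 , 0.23126644]), 'tcp_rot': array([[-9.70910485e-01,  2.39442744e-01, -4.10015064e-05],
       [ 2.39442747e-01,  9.70910482e-01, -8.76678620e-05],
       [ 1.88173588e-05, -9.49351597e-05, -9.99999995e-01]]), 'force': array([-6.78383313e-04, -8.05276508e-01, -4.58558441e-01]), 'wrist_torque': array([ 4.36315340e-05,  2.70348453e-02, -1.38977075e-02]), 'finger_force': 0.0, 'finger_gap': 1.0010171897034115}
```

View pics/side0.png

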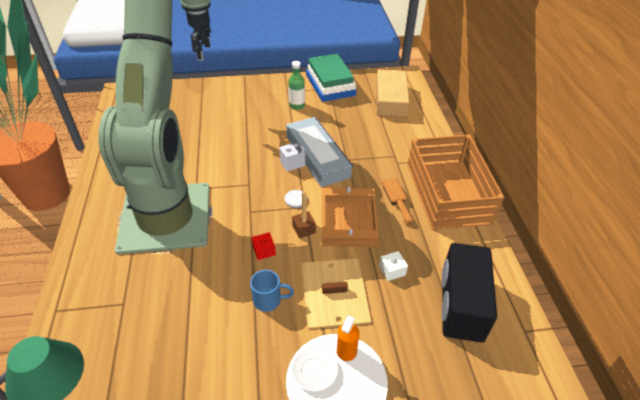

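View pics/scene0.png

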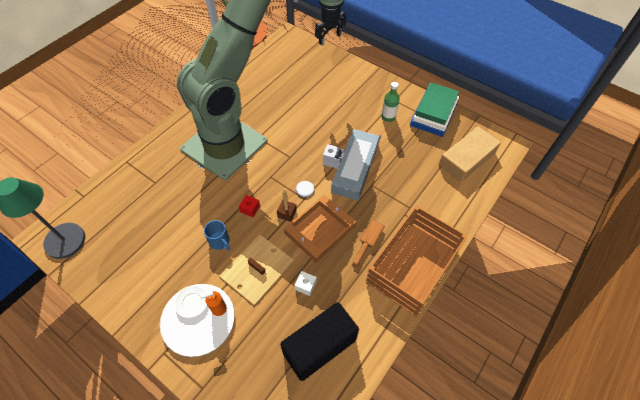

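The wooden stand with the dowel is at side (303,227), left of the tray. The white and red cubes are look-alikes, the box is at (318,150) and the cover at (334,294). Next I'll take wrist views for accuracy.

```bash
cat >> h.py <<'E'
def down(deg):
    c,s=np.cos(np.radians(deg)),np.sin(np.radians(deg)); return np.array([[c,s,0],[s,-c,0],[0,0,-1.]])
def rect(W,z0,z1,c,r,mask=None):
    m=(W[...,2]>z0)&(W[...,2]<z1)&(np.hypot(W[...,0]-c[0],W[...,1]-c[1])<r)
    if mask is not None: m&=mask
    P=W[m]; return cv2.minAreaRect((P[:,:2]*1000).astype(np.float32)),P
E
python3 - <<'E'
from h import *
for i,(x,y,yw) in enumerate([(0.47,0.20,90),(0.50,-0.10,90),(0.46,-0.30,90)]):
    movep([x,y,0.33],down(yw)); im,d,W=shot("wrist",f"w{i}.png"); np.save(f"w{i}.npy",W)
    print(i,sense()["t"],sense()["qpos"].round(0),sense()["position"].round(3))
    for n in ["soap_box","lid","catch","tray","cover","dowel","dowel_stand","compact"]:
        for r in regions_of("wrist",n)[:2]:
            if r["conf"]<.4: continue
            m=r["pixels"]; P=W[m]; P=P[~np.isnan(P[:,0])]
            q=cv2.minAreaRect((P[P[:,2]>np.percentile(P[:,2],50)-.01][:,:2]*1000).astype(np.float32))
            print(n,round(r["conf"],2),np.round(r["location"]),m.sum(),np.round(np.percentile(P,2,axis=0),3),np.round(np.percentile(P,98,axis=0),3),np.round(np.hstack(q),1))
vis=np.vstack([cv2.imread(f"pics/w{i}.png") for i in range(2)]); cv2.imwrite("pics/v1.png",cv2.resize(vis,(480,600)))
E
```

```text
0 3.2583 [-38.  30.  20.  88. -11.  64. -16.] [0.47  0.201 0.33 ]
soap_box 0.63 [338. 142.] 20115 [0.395 0.1   0.035] [0.589 0.373 0.067] [475.5 223.8 194.  299.9  18. ]
lid 0.76 [346. 127.] 16908 [0.428 0.099 0.055] [0.584 0.373 0.059] [505.1 233.7 118.4 296.   17.9]
catch 0.79 [294. 154.] 391 [0.396 0.19  0.032] [0.45  0.224 0.081] [440.3 213.   17.8  23.8  20.9]
tray 0.65 [366. 301.] 6600 [ 0.485 -0.159  0.005] [0.639 0.03  0.042] [564.6  23.1 371.1 170.   88.3]
dowel 0.42 [294. 329.] 104 [ 0.419 -0.108  0.039] [0.46  0.192 0.383] [440.2  50.1 324.1  15.   84.7]
dowel_stand 0.66 [242. 334.] 265 [ 0.295 -0.175  0.002] [ 0.329 -0.136  0.044] [366.7  26.4 413.1  46.4  73.5]
dowel_stand 0.57 [293. 318.] 1063 [ 0.392 -0.12   0.004] [ 0.457 -0.067  0.046] [ 424.2 -100.2   57.8   57.8   15.3]
compact 0.83 [283. 260.] 1293 [ 0.379 -0.007  0.002] [0.443 0.061 0.015] [409.6  27.3  70.6  70.7  88.6]
1 4.8667 [ -3.  30.  19.  88. -11.  64.  19.] [ 0.5   -0.098  0.33 ]
soap_box 0.67 [347.  13.] 2683 [0.489 0.078 0.006] [0.606 0.126 0.059] [548.4 116.2 118.4  49.4  16.7]
soap_box 0.61 [269. 156
[... 783 characters left out ...]
1 -0.005  0.01 ] [0.444 0.057 0.015] [411.7  25.8  69.8  68.2  43.1]
2 6.15 [ 20.  34.  19.  81. -11.  68.  40.] [ 0.46  -0.299  0.33 ]
tray 0.69 [392.  40.] 9529 [ 0.48  -0.189  0.004] [ 0.645 -0.054  0.042] [ 570.7 -110.5  154.3  184.    82.4]
cover 0.74 [329. 172.] 13608 [ 0.403 -0.438  0.006] [ 0.562 -0.238  0.038] [ 482.9 -340.2  214.2  171.9   88.6]
dowel 0.51 [291.  11.] 275 [ 0.419 -0.109  0.043] [ 0.431 -0.103  0.144] [ 425.3 -106.2   13.7    6.8   14.5]
dowel_stand 0.9 [295.  28.] 1423 [ 0.396 -0.134  0.007] [ 0.455 -0.075  0.046] [ 424.1 -102.2   56.1   55.1   14.6]
dowel_stand 0.63 [210.  74.] 1808 [ 0.27  -0.201  0.002] [ 0.33  -0.14   0.046] [ 298.4 -169.9   57.3   57.4   12.8]
```

View pics/v1.png

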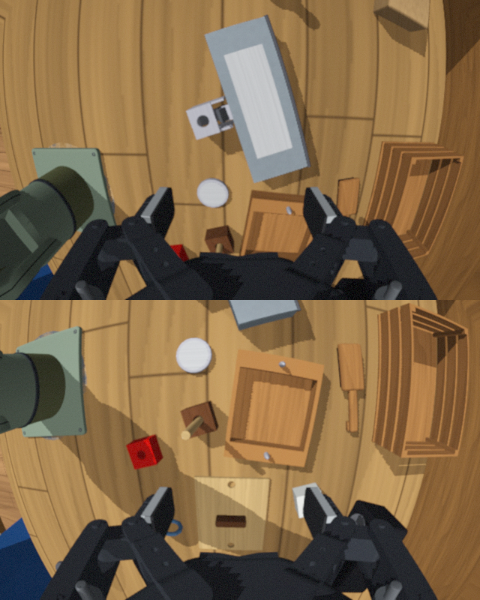

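```bash
python3 - <<'E'
from h import *
W=np.load("w0.npy"); im=cv2.imread("pics/w0.png")
c=np.array([.402,.2006])
r,P=rect(W,.060,.075,c,.05); print("housing",np.hstack(r).round(1),len(P))
g=im.mean(2); m=(np.hypot(W[...,0]-c[0],W[...,1]-c[1])<.03)
ys,xs=np.where(m); print(xs.min(),xs.max(),ys.min(),ys.max())
x0,y0=xs.min()-15,ys.min()-15
cv2.imwrite("pics/c0.png",cv2.resize(im[y0:ys.max()+15,x0:xs.max()+15],None,fx=6,fy=6))
sub=(g<130)&(W[...,2]<.058)&(np.hypot(W[...,0]-c[0],W[...,1]-c[1])<.03); print(x0,y0,sub.sum())
p,f=K("wrist")
r,P=rect(W,.052,.0605,[.505,.234],.2); print("lid",np.hstack(r).round(1))
for i in (1,2):
    W=np.load(f"w{i}.npy")
    r,P=rect(W,.034,.046,[.567,-.084],.135); P=P[P[:,0]>.478-0.0]; print("tray",np.hstack(r).round(1),P[:,:2].min(0),P[:,:2].max(0))
    r,P=rect(W,.048,.066,[.567,-.084],.135); k=cv2.kmeans(P[:,:2].astype(np.float32),2,None,(3,50,1e-6),5,0)[2]; print("pins",len(P),k.round(4).tolist())
    r,P=rect(W,.025,.045,[.483,-.34],.08); print("grip",np.hstack(r).round(1))
E
```

```text
housing [416.2 204.7  69.2  57.5  18.4] 1436
59 292 136 399
44 121 285
lid [477.6 224.3 190.4 299.9  18.1]
tray [541.9 -78.4 209.7 217.5  82.2] [ 0.47838823 -0.19569318] [0.66222651 0.03147847]
pins 91 [[0.5777999758720398, 0.005100000184029341], [0.5536999702453613, -0.1670999974012375]]
grip [ 482.8 -337.2   18.5   67.6   88.8]
tray [ 548.3 -132.6  223.8  140.5    5.2] [ 0.47800641 -0.19553045] [ 0.65357954 -0.05294987]
pins 50 [[0.555899977684021, -0.16949999332427979], [0.5514000058174133, -0.1695999950170517]]
grip [ 482.5 -338.2   18.6   68.1   89.4]
```

View pics/c0.png

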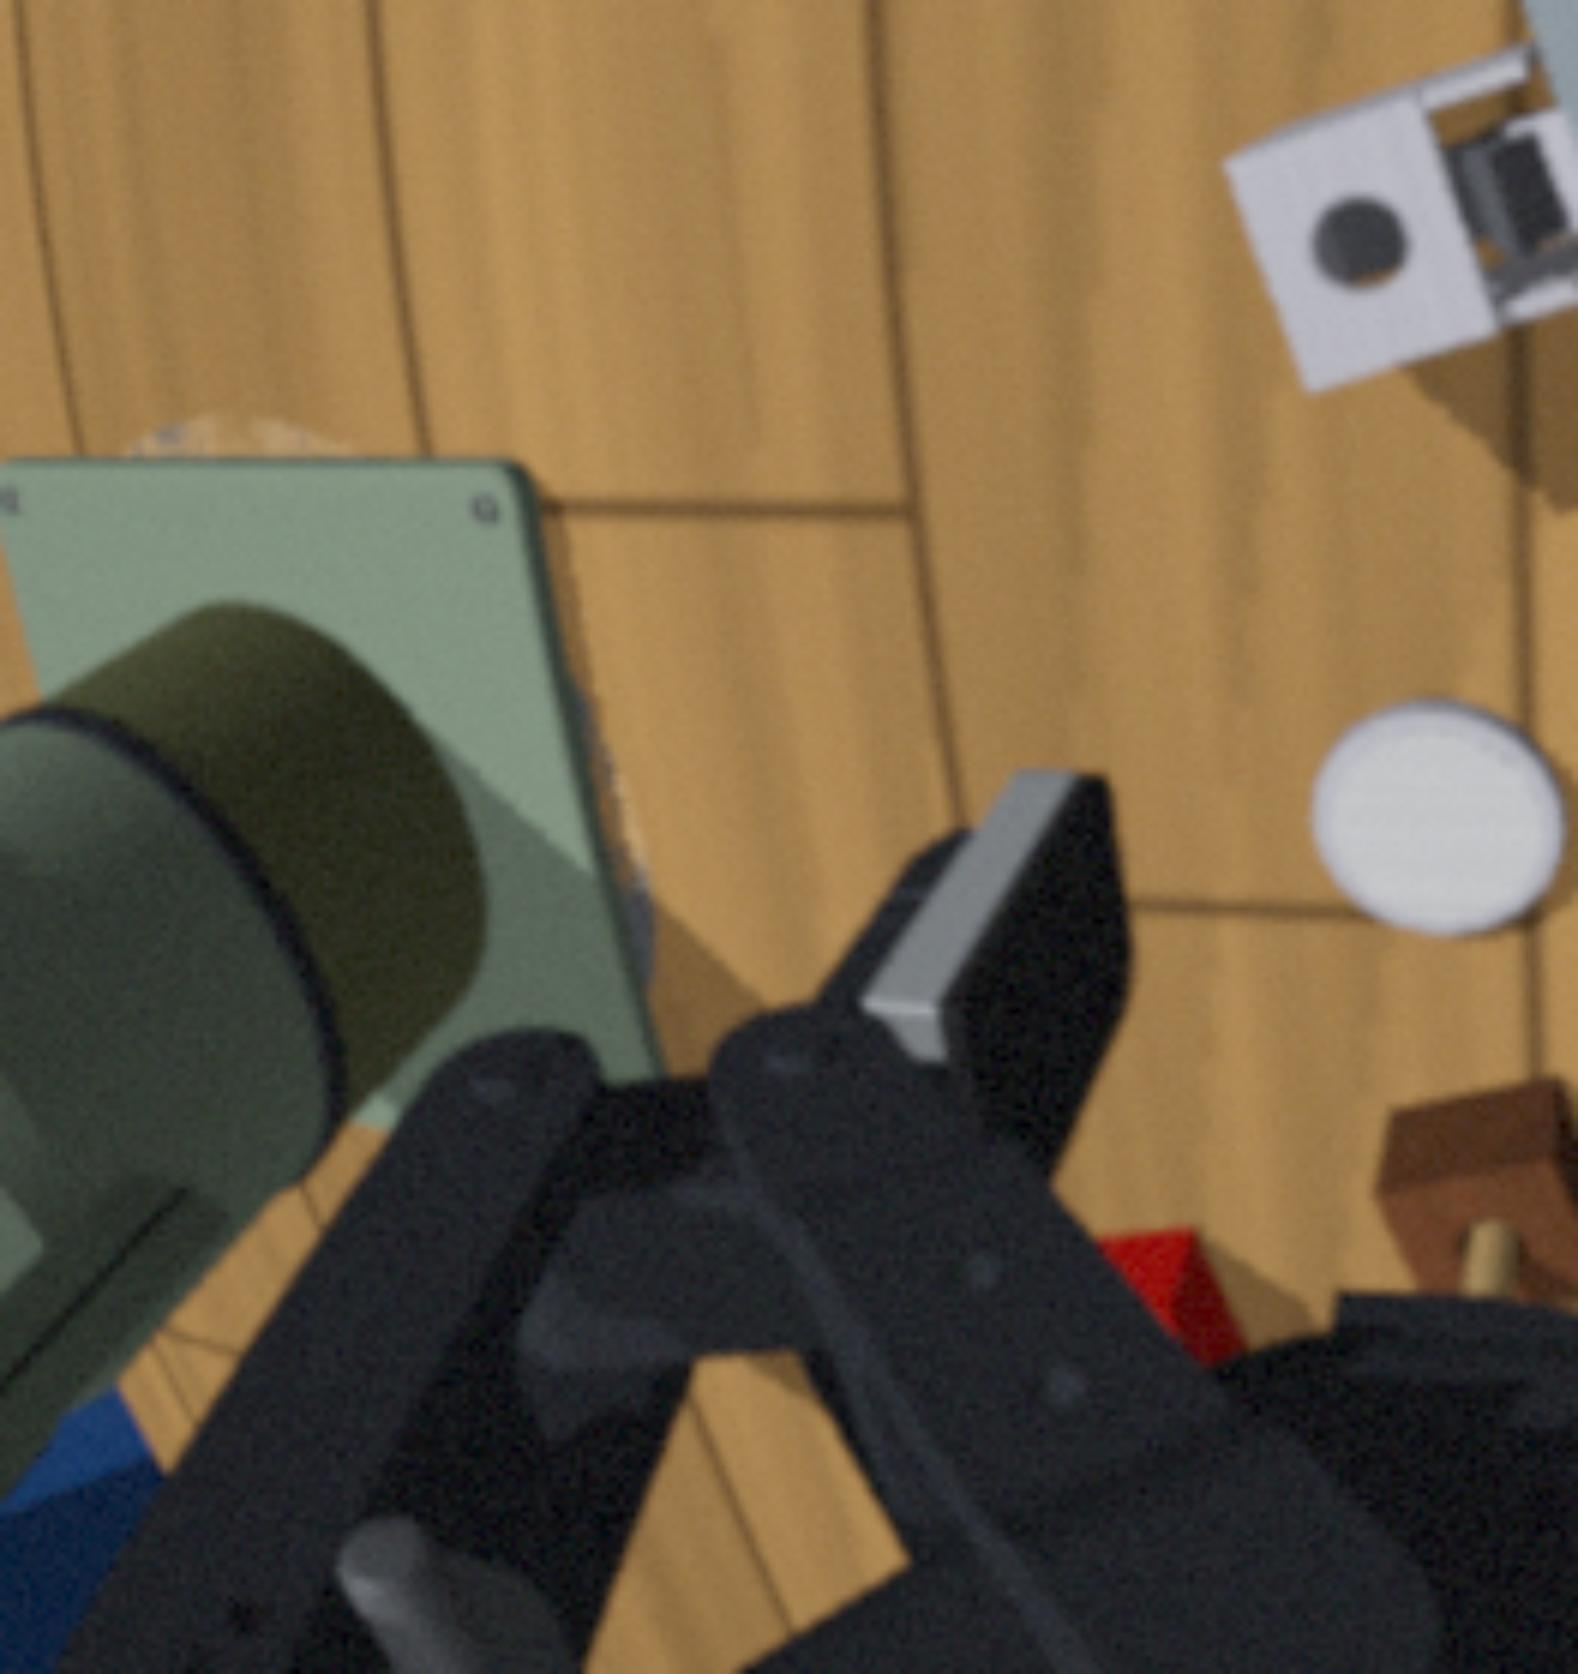

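```bash
cat >> h.py <<'E'
Y=18.2; TY=-8.0; CY=-1.2
bx=np.array([np.cos(np.radians(Y)),np.sin(np.radians(Y))]); by=np.array([-bx[1],bx[0]])
def ray(u,v,z,pos,rot):
    p,f=K("wrist"); x=u-p["cx"];y=v-p["cy"];r=np.hypot(x,y);t=r/f
    d=np.array([np.sin(t)*x/r,np.sin(t)*y/r,np.cos(t)]); T=p["T_tool_cam"]
    o=rot@T[:3,3]+pos; d=rot@T[:3,:3]@d
    return (o+d*(z-o[2])/d[2])[:2]
E
python3 - <<'E'
from h import *
hole=ray(270.7,161.3,.066,np.array([.47,.201,.33]),down(90)); print(hole,"box origin",hole+.108*bx)
D=np.array([.4252,-.101]); R=down(18.2+180)
movep([*D,.22],R); movel([*D,.095]); clamp(30); s=sense(); print(s["finger_gap"],s["force"],s["t"])
movel([*D,.26]); movel([*hole,.26],speed=.3); movel([*hole,.172])
im,d,W=shot("wrist","w3.png"); shot("side","s3.png")
print(regions_of("wrist","dowel")[0]["location"], sense()["t"],sense()["finger_gap"])
a=cv2.imread("pics/s3.png")[60:260,180:480]; cv2.imwrite("pics/v3.png",np.vstack([im,cv2.resize(a,(640,427))])[:, :].repeat(1,0))
v=cv2.imread("pics/v3.png"); cv2.imwrite("pics/v3.png",cv2.resize(v,(464,600)))
E
```

```text
[0.40660133 0.20150206] box origin [0.50919831 0.23523423]
0.15612534745218237 [ 0.13180327 -0.15336368  4.84802161] 9.3083
[319.6, 281.6] 12.6 0.15501581871339276
```

View pics/v3.png

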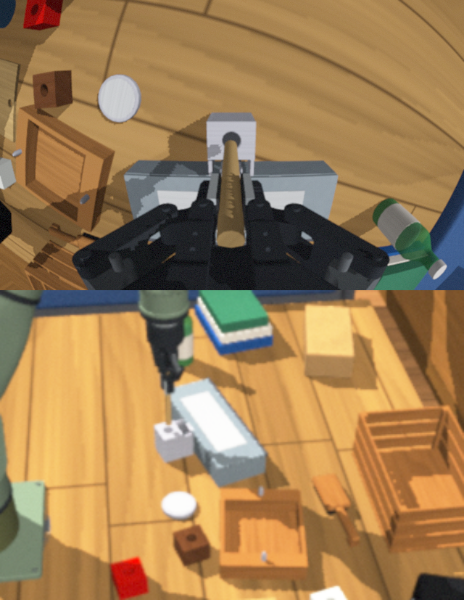

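Dowel held upright over the white catch housing, its tip around (231,145), with the hole just beyond at (231,138). Next is a guarded insertion.

```bash
python3 - <<'E'
from h import *
h=sense()["position"][:2]
f0=sense()["force"]
print("contact?",movel([*h,.145],speed=.05,guard=4),sense()["position"],sense()["force"]-f0)
if sense()["position"][2]<.147:
    print(movel([*h,.128],speed=.05,guard=4),sense()["force"]-f0)
    print(movel([*h,.1115],speed=.03,guard=14),sense()["position"],sense()["force"]-f0)
    dwell(.3); movel([*h,.145],speed=.1); dwell(1.5); shot("side","s4.png"); 
    print(regions_of("side","lid")[0]["location"],sense()["t"])
E
```

```text
contact? False [0.4069521  0.20154668 0.14500837] [ 1.8749628  -0.73590796 -0.67730021]
False [ 1.83201438  0.07334199 -0.85551322]
False [0.40673209 0.20138601 0.11129985] [-1.67051558 -1.32747711  3.69258067]
[338.4, 129.2] 16.8667
```

```bash
python3 - <<'E'
from h import *
h=sense()["position"][:2]; D=np.array([.4252,-.101])
movel([*h,.26],speed=.25); movel([*D,.26],speed=.3); movel([*D,.15])
print(movel([*D,.0965],speed=.06,guard=6),sense()["position"]); ungrasp(); movel([*D,.25],speed=.25)
O=np.array([.5092,.2352]); p=O-.06*bx
movep([*p,.33],down(Y+180)); im,d,W=shot("wrist","w5.png"); np.save("w5.npy",W); s=sense(); print(s["t"],s["position"])
for r in regions_of("wrist","soap0"):
    m=r["pixels"]; P=W[m]; P=P[~np.isnan(P[:,0])]; q=P[P[:,2]>.026]
    if len(q)<20: print(r["conf"],r["location"]); continue
    b=cv2.minAreaRect((q[:,:2]*1000).astype(np.float32)); c=np.array(b[0])/1000-O
    print(round(r["conf"],2),np.round(r["location"]),m.sum(),np.percentile(P[:,2],[5,50,95]).round(3),np.hstack(b).round(1),"box",(c@bx).round(4),(c@by).round(4))
E
```

```text
False [ 0.42532517 -0.10102949  0.09676974]
23.3083 [0.45262037 0.21506818 0.32959381]
0.96 [342. 193.] 945 [0.013 0.034 0.035] [496.3 266.3  63.6  32.7  42.1] box -0.0026 0.0335
0.8 [300. 199.] 946 [0.021 0.034 0.035] [520.1 206.8  64.3  33.1  44.6] box 0.0015 -0.0304
```

View pics/w5.png

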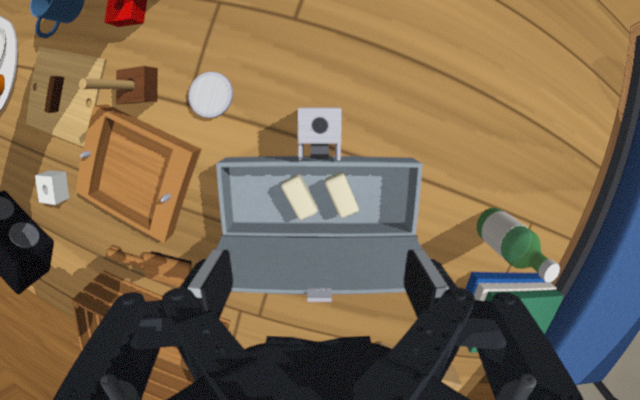

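Two bars show in the box, at (300,199) and (342,193), turned about 25° in the box. I'll move both to the tray.

```bash
python3 - <<'E'
from h import *
T=np.array([.5658,-.081]); tx=np.array([np.cos(np.radians(TY)),np.sin(np.radians(TY))])
for c,a,off,z,dx in [((.4963,.2663),42.1,.010,.021,.037),((.5201,.2068),44.6,0,.015,-.037)]:
    n=np.array([-np.sin(np.radians(a)),np.cos(np.radians(a))]); g=np.array(c)+off*n
    movep([*g,.2],down(a+180)); movel([*g,.075]); print("g",movel([*g,z],speed=.06,guard=8))
    clamp(25); s=sense(); print("gap",s["finger_gap"],s["finger_force"])
    movel([*g,.2],speed=.2); print("held",sense()["finger_gap"])
    t=T+dx*tx
    movep([*t,.2],down(TY+180)); movel([*t,.09]); print("p",movel([*t,z+.002],speed=.06,guard=6),sense()["position"])
    ungrasp(); movel([*t,.2],speed=.2)
s=sense(); print(s["t"])
movep([.49,-.15,.36],down(90)); im,d,W=shot("wrist","w6.png"); np.save("w6.npy",W); print(sense()["position"],sense()["t"])
for n in ["soap0","cover","tray","dowel"]:
  for r in regions_of("wrist",n)[:3]:
    m=r["pixels"]; P=W[m]; P=P[~np.isnan(P[:,0])]; q=P[P[:,2]>np.median(P[:,2])-.005]
    print(n,round(r["conf"],2),np.round(r["location"]),np.percentile(P[:,2],[5,50,95]).round(3),np.hstack(cv2.minAreaRect((q[:,:2]*1000).astype(np.float32))).round(1))
r,P=rect(W,.025,.045,[.483,-.34],.09); print("grip",np.hstack(r).round(1))
E
```

```text
g False
gap 0.36771844668073594 25.320977568626404
held 0.36867174746059356
p False [ 0.60263765 -0.08615834  0.02335836]
g False
gap 0.37043499635017485 25.48465222120285
held 0.3667044019992913
p False [ 0.52933543 -0.07587423  0.01730916]
42.6667
[ 0.49003335 -0.14955694  0.35887867] 43.7
soap0 0.94 [343. 105.] [0.031 0.034 0.036] [528.6 -75.7  32.5  62.3  83.2]
soap0 0.64 [391. 112.] [0.024 0.034 0.036] [602.8 -87.   32.6  63.8  82.3]
soap0 0.15 [469.  71.] [0.004 0.027 0.029] [736.4 -31.4  55.2 188.2   6.9]
cover 0.57 [306. 231.] [0.007 0.008 0.026] [ 473.1 -302.8  209.1  167.3   88.8]
tray 0.8 [366. 110.] [0.005 0.009 0.041] [566.9 -81.4 209.8 167.7  82.1]
tray 0.37 [342. 107.] [0.031 0.034 0.036] [529.6 -76.   33.   64.6  82.1]
dowel 0.66 [268. 125.] [0.038 0.144 0.157] [ 424.  -101.9   13.8   13.    89.1]
grip [ 472.6 -300.8   68.9   18.5    0. ]
```

View pics/w6.png

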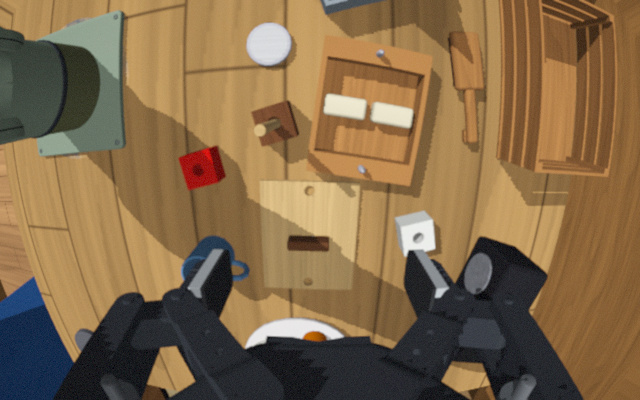

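Both soaps lie flat in the tray at (344,105) and (391,115), and the cover has been knocked about 4 cm toward the tray. Its holes are now at (309,190) and (308,281), and the pins at (380,54) and (361,170).

```bash
python3 - <<'E'
from h import *
pos=np.array([.49003335,-.14955694,.35887867]); R=down(90)
im=cv2.imread("pics/w6.png"); W=np.load("w6.npy")
a=ray(380,54,.058,pos,R); b=ray(361,170,.058,pos,R); print("pins",a,b,(a+b)/2,np.linalg.norm(a-b),np.degrees(np.arctan2(*(a-b)[::-1]))-90)
a=ray(309,190,.006,pos,R); b=ray(308,281,.006,pos,R); print("holes",a,b,(a+b)/2,np.linalg.norm(a-b),np.degrees(np.arctan2(*(a-b)[::-1]))-90)
for z0,z1,c,n in [(.005,.012,[.473,-.302],"cover"),(.034,.046,[.567,-.081],"rim")]:
    m=(W[...,2]>z0)&(W[...,2]<z1)&(np.hypot(W[...,0]-c[0],W[...,1]-c[1])<.14); m=m.astype(np.uint8)
    N,l,st,_=cv2.connectedComponentsWithStats(cv2.morphologyEx(m,cv2.MORPH_OPEN,np.ones((3,3),np.uint8)))
    k=1+st[1:,4].argmax(); P=W[l==k]; print(n,np.hstack(cv2.minAreaRect((P[:,:2]*1000).astype(np.float32))).round(1))
for c in ([.578,.006],[.554,-.167]):
    m=(W[...,2]>.047)&(W[...,2]<.066)&(np.hypot(W[...,0]-c[0],W[...,1]-c[1])<.015); P=W[m]; print(len(P),P.mean(0),P[P[:,2]>.056].mean(0))
E
```

```text
pins [0.57803952 0.00203146] [ 0.55346515 -0.16874315] [ 0.56575233 -0.08335585] 0.17253366795823546 -8.18861694658112
holes [ 0.47522562 -0.2140756 ] [ 0.47160708 -0.39098861] [ 0.47341635 -0.30253211] 0.1769500151970878 -1.1717520115244895
cover [ 473.1 -302.8  209.1  168.1   88.8]
rim [566.8 -81.4 209.8 167.7  82.1]
45 [0.57759405 0.00493326 0.05679487] [0.5782082  0.00528157 0.05909516]
43 [ 0.55401572 -0.16786159  0.05585555] [ 0.55422929 -0.16839521  0.05866087]
```

```bash
python3 - <<'E'
from h import *
C=np.array([.473,-.3025]); T=np.array([.5664,-.0816]); ty=-7.95
movep([*C,.15],down(-1.2)); movel([*C,.06]); print(movel([*C,.014],speed=.05,guard=8),sense()["position"])
clamp(50); print(sense()["finger_gap"]); movel([*C,.13]); s=sense(); print(s["finger_gap"],s["force"])
movel([*T,.15],rot=down(ty),speed=.2); movel([*T,.09],speed=.1); dwell(.2); s=sense(); f0=s["force"]; print(s["position"],s["t"])
im,d,W=shot("wrist","w7.png"); shot("scene","s7.png")
a=cv2.imread("pics/s7.png")[150:300,230:430]; cv2.imwrite("pics/v7.png",np.vstack([cv2.resize(im,(480,300)),cv2.resize(a,(400,300))[:, :].copy() if 0 else cv2.copyMakeBorder(cv2.resize(a,(400,300)),0,0,0,80,0)]))
E
```

```text
False [ 0.47309337 -0.30260647  0.01426239]
0.2023904163984268
0.20440971117524523 [-0.44735066 -0.23152886 -4.31408588]
[ 0.56662253 -0.08161556  0.09047187] 50.5917
```

View pics/v7.png

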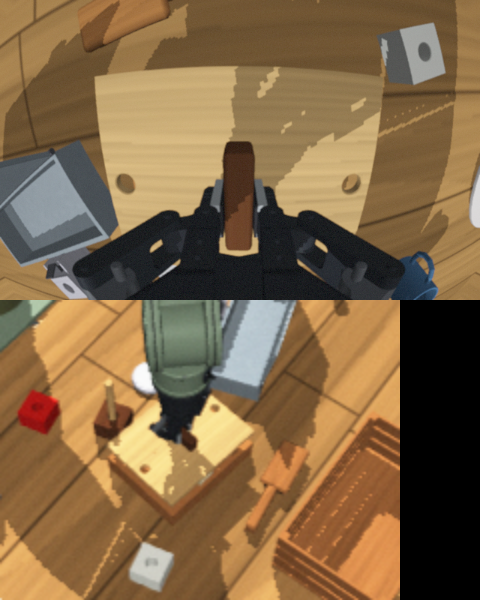

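Cover held squarely above the tray, with holes at (125,183) and (351,184). Lowering it under guard.

```bash
python3 - <<'E'
from h import *
T=np.array([.5664,-.0816]); f0=sense()["force"]
print(movel([*T,.067],speed=.03,guard=5),sense()["position"],(sense()["force"]-f0).round(2))
if sense()["position"][2]<.069:
    print(movel([*T,.0535],speed=.03,guard=8),sense()["position"],(sense()["force"]-f0).round(2))
    if sense()["position"][2]<.058:
        ungrasp(); movel([*T,.16]); movep([.52,-.10,.33],down(90)); im,d,W=shot("wrist","w8.png")
        m=(np.hypot(W[...,0]-T[0],W[...,1]-T[1])<.11)&(W[...,2]>.03)&(W[...,2]<.056); P=W[m]; print(np.percentile(P[:,2],[2,50,98]))
        A=np.c_[P[:,:2],np.ones(len(P))]; print("plane",np.linalg.lstsq(A,P[:,2],rcond=None)[0])
        print(np.hstack(cv2.minAreaRect((P[P[:,2]>.044][:,:2]*1000).astype(np.float32))).round(1),sense()["t"])
        print([ (round(r["conf"],2),r["location"]) for r in regions_of("wrist","cover")])
E
```

```text
False [ 0.56648171 -0.08165717  0.06715049] [0.06 0.12 0.26]
True [ 0.56633095 -0.08153701  0.05399487] [ 0.29 -0.33 10.06]
[0.04645183 0.04830526 0.05004856]
plane [-0.00088749 -0.00072779  0.04871246]
[566.3 -81.7 209.7 167.4  82.2] 54.85
[(0.95, [349.6, 142.5])]
```

```bash
python3 -c "
import cv2;im=cv2.imread('pics/w8.png');cv2.imwrite('pics/v8.png',cv2.resize(im[40:300,220:480],(600,600)))"
```

```text
(no output)
```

View pics/v8.png

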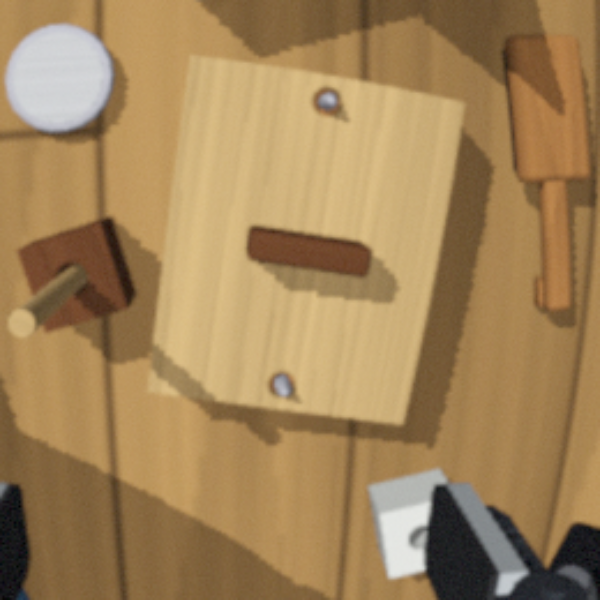

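Cover is flush: level plane at z≈48 mm, pins showing at (327,100) and (283,385). Now the lid.

```bash
python3 - <<'E'
from h import *
O=np.array([.5092,.2352]); R=down(Y+180)
def B(x,z): return [*(O+x*bx),z]
clamp(30)
movep(B(.130,.30),R); movel(B(.130,.140),speed=.2); f0=sense()["force"]; print(sense()["t"])
def tcp(th,r=.085,t=.006):
    th=np.radians(th); return B(.057-r*np.cos(th)+t*np.sin(th)+.011,.053+r*np.sin(th)+t*np.cos(th))
for th in [100,85,70,55,40,28,18,10,5]:
    g=movel(tcp(th),speed=.08,guard=15); s=sense(); f=s["force"]-f0; print(th,g,round(f@np.r_[bx,0],1),round(f[2],1))
    if g: break
else:
    p=sense()["position"]
    print(movel(B(-.020,.0555),speed=.02,guard=10.5),sense()["position"],(sense()["force"]-f0).round(1))
print(sense()["t"])
E
```

```text
58.075
100 False -0.7 -0.4
85 False 0.4 -1.0
70 False -0.2 -0.4
55 False 0.5 -0.7
40 False -0.5 0.5
28 False -0.7 0.8
18 False -1.4 1.8
10 False -1.0 1.0
5 False 1.4 0.9
False [0.49037228 0.22902894 0.05574586] [ 1.6 -0.8  3.8]
62.425
```

```bash
python3 - <<'E'
from h import *
s=sense(); p=s["position"]
for z in (.0545,.0535,.0525,.0515,.0505):
    g=movel([p[0],p[1],z],speed=.01,guard=6); s=sense(); print(z,g,s["position"][2],s["force"].round(1))
    if g or s["force"][2]>9.5: break
movel([p[0],p[1],.09],speed=.05); dwell(.8); im,d=grab_frame("side"); d=np.where(d>0,d,np.nan); W=cloud("side",d)
O=np.array([.5092,.2352]); m=(np.hypot(W[...,0]-O[0]+.03,W[...,1]-O[1])<.25)
for y in (-.1,.1):
    q=O+y*by-.03*bx; mm=np.hypot(W[...,0]-q[0],W[...,1]-q[1])<.02; print(np.nanmedian(W[mm][:,2]),mm.sum())
cv2.imwrite("pics/s9.png",im); print(sense()["t"],sense()["force"])
E
```

```text
0.0545 False 0.054767921916618396 [ 1.3 -0.8  8.6]
0.0535 False 0.05393546175513289 [-0.   0.3 13.1]
0.05770190123338693 73
0.057789690692507244 58
64.6583 [-0.40842516  0.14378452 -0.10603632]
```

Lid latched. I'll take the dowel out and stand it back once more so the sequence ends as asked, then check everything.

```bash
python3 - <<'E'
from h import *
p=sense()["position"]; movel([p[0],p[1],.25],speed=.25)
D=np.array([.4245,-.1013]); R=down(18.2+180)
ungrasp(); movep([*D,.24],R); movel([*D,.095]); clamp(30); movel([*D,.17]); 
print(movel([*D,.0965],speed=.06,guard=6),sense()["position"]); ungrasp(); movel([*D,.27],speed=.25)
movep([.45,.05,.36],down(90)); im,d,W=shot("wrist","w10.png"); shot("side","s10.png")
for n in ["dowel","dowel_stand","lid","cover"]:
  for r in regions_of("wrist",n)[:1]:
    m=r["pixels"]; P=W[m]; P=P[~np.isnan(P[:,0])]
    print(n,round(r["conf"],2),np.percentile(P,[2,50,98],axis=0).round(3).tolist())
print(sense()["t"])
cv2.imwrite("pics/v10.png",np.vstack([cv2.resize(im,(480,300)),cv2.resize(cv2.imread("pics/s10.png"),(480,300))]))
E
```

```text
False [ 0.4246225  -0.10133017  0.09675778]
dowel 0.75 [[0.395, 0.198, 0.02], [0.436, 0.208, 0.059], [0.448, 0.224, 0.081]]
dowel_stand 0.94 [[0.39, -0.127, 0.001], [0.425, -0.089, 0.044], [0.455, -0.067, 0.046]]
lid 0.82 [[0.448, 0.092, 0.055], [0.519, 0.188, 0.057], [0.589, 0.28, 0.059]]
cover 0.59 [[0.483, -0.177, 0.046], [0.555, -0.062, 0.048], [0.649, 0.023, 0.078]]
74.875
```

View pics/v10.png

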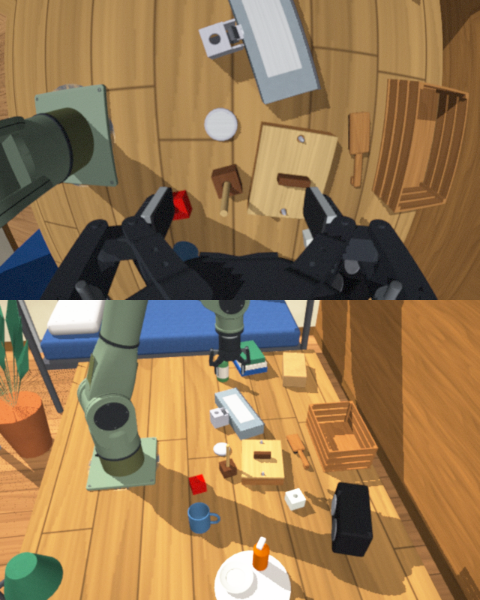

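The lid is shut at (270,50), the dowel stands in the wooden stand at (226,190), and the cover is seated on the tray. The other objects haven't moved.

```bash
python3 -c "
from rig import *
print(close_job())"
```

```text
the job is handed in; nothing more can be done
None
```

The job is handed in: the catch was pressed and the lid sprang open, both soaps present are in the tray under the flush cover, the lid is latched shut again, and the dowel is back in its wooden stand, at about 75 s of the 210 s allowed; one crop I viewed came out larger than the 800 x 600 limit.

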